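# Tip the checked corner cleats into the blue tote

### The job

The aluminium corner cleats on the black tray have passed inspection: carry the tray by its orange handle, tip it low over the blue tote (lip no more than about 10 cm above the tote's rim) so that all four slide in, then set the empty tray back down flat and upright, in the middle of its green mat. Do not touch the cleats with the gripper, and leave the steel gauge block where it stands.

Things in the scene. Friction and masses are not known exactly. Their poses are not given: they have to be found in the camera images.
- tray: black sorting tray, 170 mm long (its x) and 140 mm wide (its y), floor 4 mm thick; walls 28 mm high and 5 mm thick on both long sides and at the back (-x); the front (+x) end is open, with no wall. An orange handle bridges it crosswise over its middle. Mass about 0.3 kg. Origin: centre of the underside; z up
- tray_grip (a point): centre of the orange handle bar, 78 mm above the tray's underside, directly over the tray's centre. The bar runs along the tray's y, 152 mm long, 18 mm thick (along x), 22 mm tall; 63 mm free height under it above the tray's floor; posts at both ends. Axes as the tray's
- tray_lip (a point): middle of the tray's open front edge, on the floor's top face (85 mm ahead of the tray's centre). Axes as the tray's
- cleat0: aluminium corner cleat, an L of 36 x 36 mm with legs 16 mm wide, 22 mm high, 45 g, lying loose on the tray. Origin: centre of the underside of its 36 mm square; z up
- cleat1: aluminium corner cleat, an L of 36 x 36 mm with legs 16 mm wide, 22 mm high, 45 g, lying loose on the tray. Origin: centre of the underside of its 36 mm square; z up
- cleat2: aluminium corner cleat, an L of 36 x 36 mm with legs 16 mm wide, 22 mm high, 45 g, lying loose on the tray. Origin: centre of the underside of its 36 mm square; z up
- cleat3: aluminium corner cleat, an L of 36 x 36 mm with legs 16 mm wide, 22 mm high, 45 g, lying loose on the tray. Origin: centre of the underside of its 36 mm square; z up
- good_tote: blue open tote for good parts, fixed to the table: 190 mm (its x) by 230 mm (its y), 85 mm high, walls and floor 5 mm. Origin: centre of the underside. It may change places with the red one
- reject_tote: red open tote for rejects, same size and kind; nothing belongs in it now. Origin: centre of the underside
- mat: green mat fixed on the table, the tray's place: 240 mm (its x) by 200 mm (its y), 3 mm thick; the tray starts on it. Origin: centre of the underside
- gauge: steel gauge block 50 x 50 x 30 mm with a brass stud (42 mm high in all), bystander. Origin: centre of the underside
There are look-alikes about, which are no part of the job. What is shaped like the tray but pink is not meant.

How it is judged (in metres and radians):
On the way, in this order (a step that is already met when the one before it is completed fails the run):
1. the loaded tray is tipped forward over the blue tote: tilted more than 0.3 rad, its lip over the tote and lower than 0.2 m (angle between tray's own z axis and vertical above 0.3 rad and height (world z) of tray_lip below 0.2 m and x of tray_lip in the frame of good_tote between -0.095 and 0.095 m and y of tray_lip in the frame of good_tote between -0.115 and 0.115 m).
2. all four cleats are in the blue tote (x of cleat0 in the frame of good_tote between -0.09 and 0.09 m and y of cleat0 in the frame of good_tote between -0.11 and 0.11 m and z of each of cleat0, cleat1, cleat2, cleat3 in the frame of good_tote below 0.07 m and x of cleat1 in the frame of good_tote between -0.09 and 0.09 m and y of cleat1 in the frame of good_tote between -0.11 and 0.11 m and x of cleat2 in the frame of good_tote between -0.09 and 0.09 m and y of cleat2 in the frame of good_tote between -0.11 and 0.11 m and x of cleat3 in the frame of good_tote between -0.09 and 0.09 m and y of cleat3 in the frame of good_tote between -0.11 and 0.11 m), for 0.1 s.
At the end, for the whole second after the job is handed in: all four cleats lie at rest inside the blue tote (each origin within 90 mm and 110 mm of its centre along its x and y, and lower than 70 mm above its underside); the tray stands upright and flat (tilt under 0.08 rad) on the green mat, its centre within 50 mm of the mat's centre, released and at rest (all of step 2 and linear speed of each of cleat0, cleat1, cleat2, cleat3, tray below 0.03 m/s and angle between tray's own z axis and vertical below 0.08 rad and horizontal distance between tray and mat below 0.05 m and height (world z) of tray below 0.012 m); the robot touches nothing.
It fails at once if the tray is tipped (over 0.3 rad) with its lip higher than 0.2 m while cleats are still on it (angle between tray's own z axis and vertical above 0.3 rad and height (world z) of tray_lip above 0.2 m and height (world z) of any of cleat0, cleat1, cleat2, cleat3 above 0.1 m).
It fails at once if the fingers touch a cleat (over 2 N) (contact force between the fingers and cleat0 above 2 N or contact force between the fingers and cleat1 above 2 N or contact force between the fingers and cleat2 above 2 N or contact force between the fingers and cleat3 above 2 N).
It fails at once if the gauge is moved by more than 20 mm (distance of gauge from where it was at the start of the episode above 0.02 m).
It also fails if it takes over 59 s, if anything falls off the work surface, if the arm or the gripper's body presses on something with over 40 N, if the wrist force passes 120 N, or if a joint passes its speed limit or range.

### The arm

A 6-joint arm with a two-finger parallel gripper is mounted at the origin on the work surface. World frame = base frame: x ahead of the robot, y to its left, z up, the work surface at z = 0. Lengths are in mm, angles in rad, forces in N, time in s.
With the tool pointing down it reaches from about 350 to 800 mm from the base axis. Payload 7.3 kg.
Tool frame: the origin (TCP) lies at the very end of the fingers, on their centre line; the grasp point (between the pads) lies 19 mm behind it (bot.tcp_to_grasp is the distance from the TCP to the grasp point, in mm); z points along the fingers, y is the line along which they close (so a half turn about z gives the same grasp; the last joint's range is limited). The gripper opens to 85 mm and grips with 20 to 120 N. Pads are 22 mm wide; open, the fingers measure 114 mm over their backs; the gripper's body (76 mm by 85 mm) begins 54 mm behind the grasp point. The pads swing forward as they close: fully open they stand 13 mm farther back than shut.
Start: joints at [-1.362, 0.342, 1.524, -0, 1.275, -0.146], TCP at [182.409, -492.312, 231.322] pointing down, gripper open.
Joint ranges: [-2.53, 2.53], [-0.77, 2.02], [0.04, 2.7], [-1, 4.14], [0.28, 2.66], [-3.11, 3.11]. Speed limits (rad/s): [2.57, 2.57, 3.14, 3.14, 3.14, 3.14].

### API

Orientations are given as a rotation vector (axis times angle).
In Python, from rig import bot, grab_frame, workorder gives the robot as it stands.
- The arm moves only by the shell command python3 -m crank 'ROWS' [FORCE]. ROWS is text: rows parted by semicolons, each of 7 numbers parted by spaces: the shift along the tool's x, y, z in m, then the turn, a rotation vector about the tool's x, y, z in rad, then the opening, from 0 (shut) to 1 (fully open). A call has 1 to 8 rows; each row shifts and turns the commanded pose from where the row before left it, along the tool's axes as they then stand; what a row does not reach is not made up. A row lasts 1/12 s, in which the tool goes at most 41.7 mm and 7.16 degrees, less where a joint would pass 70% of its speed; a pose out of reach is approached as far as the arm can. A call with a gripper value outside its range is refused whole. The fingers move at their own pace and stop on an object; FORCE is the grip in N (left out, the last holds). Time passes only in rows, so rows that do not move let the fingers close. It gives the time, the measured TCP pose, the force, the opening and the grip force at its end, in the units of the state.
- bot.sense(): the state, without advancing time (a new reading comes with each control period).
- grab_frame(name): name is "scene" or "side" or "wrist"; returns a dict with "image" (400x640x3 uint8, red, green, blue), "z_map" (400x640 float32, mm along the optical axis (not along the pixel's ray), 0 where there is no reading), "fx", "fy", "cx", "cy" (pixels), "rvec" (rotation vector, rad) and "tvec" (3), from world to camera coordinates, as OpenCV has them. Camera axes: x right, y down, z forward; pixel columns grow to the right and rows downward; lengths in mm; the calibration is good to about 2 mm. A picture is of the moment at which its call begins.
- workorder.close_job(): hands the job in; it is judged then, once.
The state is a dict: "time": time; "qpos": joint angles; "qvel": joint speeds; "joint_efforts": joint torques, N m; "eef_pos": TCP position; "ee_rot": TCP orientation; "ft_force": force on the tool from outside, world axes, zero at the start; "torque": the same for the moment, N m; "opening": finger opening in mm; "grasp_force": force on a finger pad.
Only numpy, scipy, OpenCV 4.12 (cv2) and the standard library are available. Lean on these libraries where they do the work, as an engineer would, in place of code of your own. Each camera call takes 0.05 s, during which the arm holds its last target. There are 200 camera calls.

## Working session

There is one attempt and no reset: what is moved stays moved. The work goes in short steps, Python scripts to look and compute and a shell command to move; the robot and the scene stay as the last step left them, time stands still between calls to the robot, and variables do not carry over. Pictures are saved under pics/ and viewed, at most 10 in all, crops included, and the job is handed in when it is done.

```bash
ls; mkdir -p pics
python3 - <<'E'
from rig import bot, grab_frame
import cv2,numpy as np
for n in("scene","side"):
    f=grab_frame(n); cv2.imwrite(f"pics/{n}0.png",f["image"][:,:,::-1]); np.savez(f"{n}0.npz",**f)
    print(n,f["fx"],f["cx"],f["cy"],f["rvec"],f["tvec"])
print(bot.sense())
E
```

```text
pics
scene 404.67302867323104 314.9057021622283 198.74074402816282 [ 0.98658565  2.27194949 -1.23750306] [ 331.87992264  -80.23786782 1117.06772753]
side 413.7569006849677 320.5442603238646 201.3818809064415 [ 0.58312202 -2.73514868  1.01889434] [363.6404615  234.02618713 802.24843992]
{'time': 0.1, 'qpos': array([-1.36198122e+00,  3.42691422e-01,  1.52491274e+00,  2.27835356e-05,
        1.27540674e+00, -1.46014785e-01]), 'qvel': array([-0.00121909, -0.00177385, -0.0021725 ,  0.00022783,  0.0013567 ,
        0.00054776]), 'joint_efforts': array([ 1.64175050e-03, -4.34446156e+01, -2.46490949e+01, -1.24540688e-04,
        4.65730278e-03,  8.20456449e-06]), 'eef_pos': array([ 182.34711248, -491.93804201,  230.67859573]), 'ee_rot': array([-3.09088559e+00, -5.54185573e-01,  3.57109546e-05]), 'ft_force': array([-0.03050929,  0.16717429,  0.92774226]), 'torque': array([ 0.0308557 , -0.03965755, -0.0215424 ]), 'grasp_force': 0.0, 'opening': 85.52315807465357}
```

View pics/scene0.png

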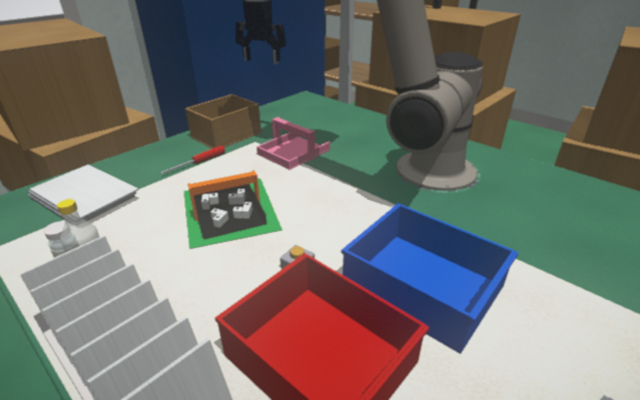

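View pics/side0.png

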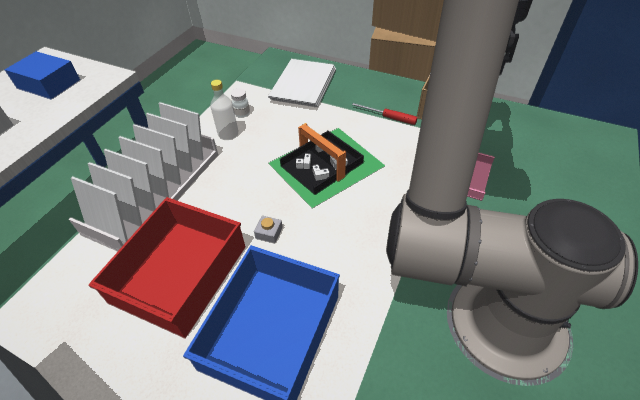

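The scene view shows the black tray with the orange handle at (228,205) on the green mat. The pink look-alike is at (292,148), the blue tote at (430,270), the red tote at (320,335) and the gauge at (297,257). The side view shows the same tray at (322,165), with the blue tote at (265,320) and the gauge at (268,228). The tray is the black one with the orange handle, not the pink one. I'll confirm it in a crop while I measure.

```bash
cat > h.py <<'E'
import cv2,numpy as np
def world(f):
    R,_=cv2.Rodrigues(np.array(f["rvec"],float)); t=np.array(f["tvec"],float).ravel()
    z=f["z_map"].astype(float); v,u=np.mgrid[:z.shape[0],:z.shape[1]]
    c=np.stack([(u-f["cx"])/f["fx"]*z,(v-f["cy"])/f["fy"]*z,z],-1)
    w=(c-t)@R; w[z<=0]=np.nan; return w
def mask(f,lo,hi,s=110,v=60):
    h=cv2.cvtColor(f["image"],cv2.COLOR_RGB2HSV)
    return cv2.inRange(h,(lo,s,v),(hi,255,255))>0
def rect(p):
    (c,s,a)=cv2.minAreaRect(p[:,:2].astype(np.float32)); return np.round(c,1),np.round(s,1),round(a,1)
E
python3 - <<'E'
from h import *
for n in("scene","side"):
    f=dict(np.load(n+"0.npz")); w=world(f)
    box=lambda x0,x1,y0,y1:(w[...,0]>x0)&(w[...,0]<x1)&(w[...,1]>y0)&(w[...,1]<y1)
    ok=np.isfinite(w[...,0])&(w[...,2]<200)&(np.abs(w[...,0])<1000)&(np.abs(w[...,1])<800)
    for name,lo,hi,s,v,z0,z1 in(("mat",45,75,150,100,-3,9),("bar",5,18,150,120,84,105),("blue",105,125,130,60,78,95),("red",0,4,150,60,78,95),("red",174,180,150,60,78,95),("pink",160,175,60,60,20,150),("bluefloor",105,125,130,60,-5,15)):
        m=mask(f,lo,hi,s,v)&ok&(w[...,2]>z0)&(w[...,2]<z1)
        m=cv2.morphologyEx(m.astype(np.uint8),cv2.MORPH_OPEN,np.ones((2,2)))
        k,l,st,_=cv2.connectedComponentsWithStats(m)
        if k<2: print(n,name,"none");continue
        m=l==1+np.argmax(st[1:,4]) if name not in("blue","red") else m>0
        p=w[m]; print(n,name,len(p),rect(p),"z",np.round(np.percentile(p[:,2],[5,50,95]),1),"px",np.argwhere(m).mean(0)[::-1].round())
    if n=="scene": cv2.imwrite("pics/crop.png",cv2.resize(f["image"][120:270,160:340,::-1],None,fx=4,fy=4,interpolation=cv2.INTER_CUBIC)[:600,:720])
E
```

```text
scene mat none
scene bar 382 (array([ 515.1, -249.3]), array([ 13.6, 146.2]), 65.7) z [nan nan nan] px [222. 182.]
scene blue 2219 (array([361.4, 199.3]), array([303.2, 231.8]), 5.7) z [nan nan nan] px [440. 263.]
scene red 1939 (array([632.3, 154.3]), array([180.9, 235.3]), 15.9) z [nan nan nan] px [320. 345.]
scene red 415 (array([561.9, 228.6]), array([ 67.4, 127.9]), 28.3) z [nan nan nan] px [393. 309.]
scene pink 758 (array([ 183.4, -399.8]), array([210.7, 227.3]), 8.4) z [16.3 59.4 89.6] px [296. 137.]
scene bluefloor 4476 (array([412.1, 205.3]), array([182.2, 222.1]), 3.7) z [nan nan nan] px [433. 272.]
side mat none
side bar 312 (array([ 542.2, -292.8]), array([ 45.4, 247.3]), 49.1) z [nan nan nan] px [323. 141.]
side blue 2174 (array([411., 184.]), array([188.1, 281.7]), 2.9) z [nan nan nan] px [262. 329.]
side red 1717 (array([652.3, 147.5]), array([188.4, 288.1]), 1.3) z [nan nan nan] px [164. 264.]
side red none
side pink 49 (array([ 113.9, -438.6]), array([52.2, 22.7]), 38.9) z [nan nan nan] px [486. 157.]
side bluefloor 8784 (array([nan, nan]), array([nan,  0.]), nan) z [nan nan nan] px [269. 330.]
```

View pics/crop.png

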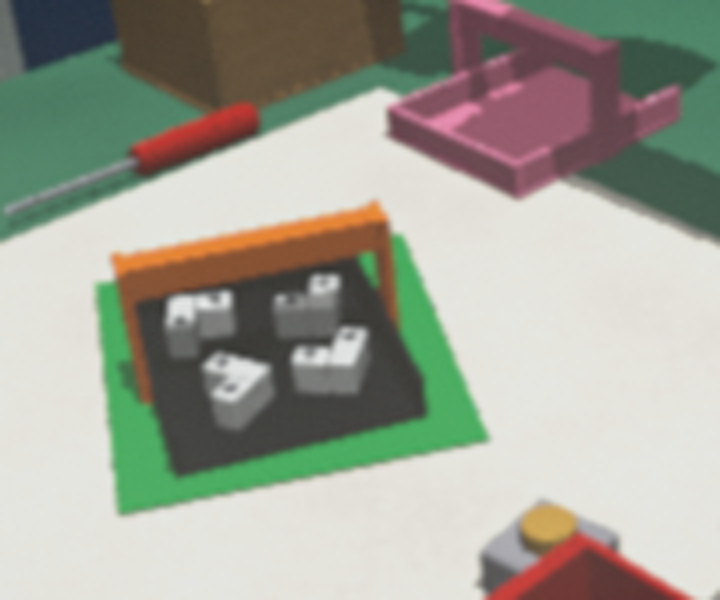

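The crop confirms it: the black tray with the orange handle bar spans (115,260)–(385,210) in the crop and holds four cleats. The other one, at (540,90), is pink. Next I'll fix the masks, raycast onto planes, and find the open end from wall heights.

Run:
```python
from h import *
h=None
for n,px in(("scene",(270,232)),("side",(310,195))):
    f=dict(np.load(n+"0.npz")); w=world(f)
    hs=cv2.cvtColor(f["image"],cv2.COLOR_RGB2HSV)
    print(n,"mat px hsv",hs[px[1],px[0]],"w",w[px[1],px[0]].round(1))
    ok=np.isfinite(w[...,0])&(np.abs(w[...,0]-400)<500)&(np.abs(w[...,1])<600)
    def go(name,m,z0,z1,big=True):
        m=m&ok&(w[...,2]>z0)&(w[...,2]<z1)
        if big:
            k,l,st,_=cv2.connectedComponentsWithStats(m.astype(np.uint8))
            if k<2: print(name,"none");return
            m=l==1+np.argmax(st[1:,4])
        p=w[m]; print(n,name,len(p),*rect(p),"z",np.percentile(p[:,2],[5,50,95]).round(1),"px",np.argwhere(m).mean(0)[::-1].round())
        return p
    go("mat",mask(f,58,80,140,120),-15,15)
    go("bar",mask(f,5,18,150,120),84,105)
    go("bluerim",mask(f,105,125,130,60),80,95,False)
    go("redrim",mask(f,0,4,150,60)|mask(f,174,180,150,60),80,95,False)
    go("stud",mask(f,15,28,90,80),30,55)
    # tray dark points
    dark=(hs[...,2]<95)&(hs[...,1]<90)&ok&(np.hypot(w[...,0]-530,w[...,1]+240)<160)
    p=w[dark]; print("dark",len(p),*rect(p[(p[:,2]>0)&(p[:,2]<50)]))
    for zz in((2,12),(12,22),(22,28),(28,45)):
        q=p[(p[:,2]>zz[0])&(p[:,2]<zz[1])]; 
        if len(q)>4: print("  z",zz,len(q),q.mean(0).round(0),*rect(q))
    x0,y0=(180,170) if n=="scene" else (265,110)
    c=cv2.resize(f["image"][y0:y0+80,x0:x0+110,::-1],None,fx=7,fy=7,interpolation=cv2.INTER_CUBIC)
    h=cv2.convertScaleAbs(c,alpha=1.9) if h is None else np.vstack([h[:300],cv2.convertScaleAbs(c,alpha=1.9)[:300]]) if 0 else c
    cv2.imwrite(f"pics/tray_{n}.png",cv2.LUT(c,(255*(np.arange(256)/255)**.5).astype(np.uint8)))
```

```text
scene mat px hsv [ 61  52 173] w [ 497.5 -121.9    2.4]
scene mat 1021 [ 506.1 -257.4] [227.3 192.5] 60.8 z [2.  3.5 5.1] px [234. 224.]
scene bar 392 [ 515.6 -251.3] [ 19.5 146.4] 65.6 z [84.7 91.3 93.4] px [221. 181.]
scene bluerim 1991 [411.8 204.4] [193.8 239.8] 3.0 z [80.9 84.5 86.3] px [440. 263.]
scene redrim 2428 [654.  171.2] [191.5 239.8] 1.4 z [81.7 84.8 86.4] px [334. 336.]
scene stud 301 [ 267.6 -550.9] [ 10.8 148.9] 89.8 z [31.5 42.5 53.5] px [232. 131.]
dark 1759 [ 514.2 -253.8] [171.5 140. ] 65.7
  z (2, 12) 1441 [ 524. -238.    8.] [ 514.8 -254.2] [171.2 136.9] 66.1
  z (12, 22) 136 [ 482. -264.   16.] [ 515.3 -254.5] [170.7 138. ] 66.2
  z (22, 28) 47 [ 492. -218.   25.] [ 519.9 -246.2] [151.9 138.6] 67.5
  z (28, 45) 135 [ 519. -227.   31.] [ 519.3 -242.3] [139.8 140. ] 65.8
side mat px hsv [ 68 133 173] w [ 495.  -146.4   -0.6]
mat none
side bar 330 [ 513.2 -254. ] [ 24.3 152.5] 65.5 z [85.7 90.5 92.4] px [322. 140.]
side bluerim 2045 [411.1 204.3] [190.4 241.4] 2.9 z [80.9 83.4 85.5] px [262. 328.]
side redrim 1582 [653.3 170.7] [192.6 241.5] 0.9 z [80.9 83.4 85.6] px [163. 264.]
side stud 110 [ 5.317e+02 -4.000e-01] [24.9 27.4] 28.7 z [35.  40.  42.7] px [267. 223.]
dark 1938 [ 511.4 -254.3] [171.3 142.3] 65.8
  z (2, 12) 1178 [ 526. -240.    6.] [ 512.2 -254.2] [170.2 140.5] 66.0
  z (12, 22) 338 [ 508. -267.   17.] [ 510.8 -253.4] [169.1 140.5] 65.8
  z (22, 28) 218 [ 498. -266.   25.] [ 511.5 -254.8] [170.5 141.7] 65.1
  z (28, 45) 200 [ 501. -270.   30.] [ 511.4 -254.8] [169.7 140.7] 65.5
```

View pics/tray_side.png

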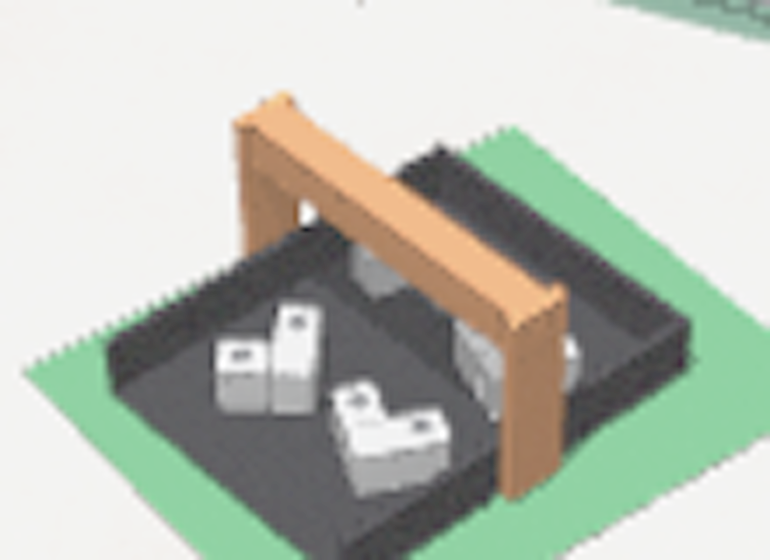

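View pics/tray_scene.png

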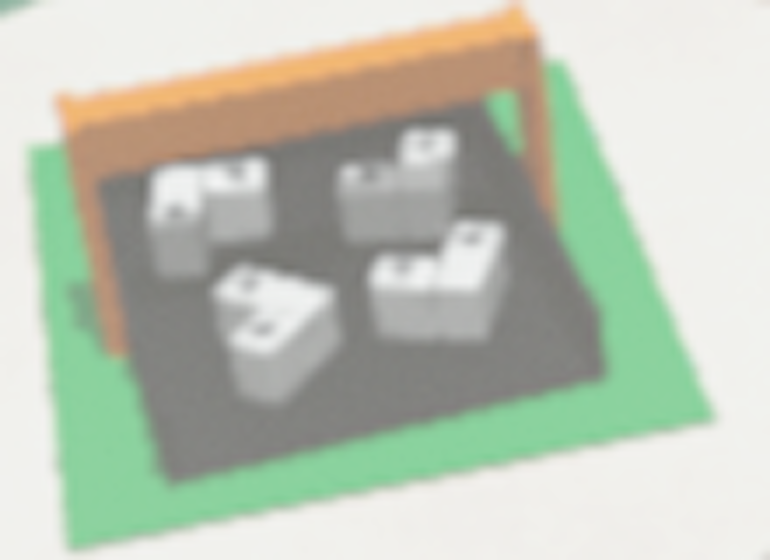

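The side crop shows the tray's open front edge at the lower left, (110,400)–(330,560) in the crop, and the back wall at the upper right, (440,150)–(690,320). In the scene crop the open edge is at the bottom, (170,480)–(600,375). From that and the measurements:

- **Tray:** centre (513,-254), front pointing +65.7°. The bar top measures 91–92 mm against an expected 92, and the footprint 171x140, both as given.
- **Blue tote:** centre (411,204), yaw about 3°.
- **Gauge:** about (532,0).

I'll pour outward along the tote's +x, so tool y must lie along the tray's front at the grasp.

```bash
cat >> h.py <<'E'
from scipy.spatial.transform import Rotation as Ro
def goal(front_deg,tilt_deg=0):   # tool y = tray front, tool z = tray -z
    return Ro.from_euler('z',front_deg,degrees=True)*Ro.from_euler('y',tilt_deg,degrees=True)*Ro.from_matrix(np.array([[0,1,0],[1,0,0],[0,0,-1.]]))
def delta(pos,G):
    from rig import bot
    s=bot.sense(); R=Ro.from_rotvec(s["ee_rot"])
    print("t",s["time"],"pos",np.round(s["eef_pos"],1),"q",np.round(s["qpos"],2),"F",np.round(s["ft_force"],1),"open",round(s["opening"],1),"grip",round(s["grasp_force"],1))
    print("shift tool m",np.round(R.inv().apply(np.array(pos)-s["eef_pos"])/1000,4),"turn",np.round((R.inv()*G).as_rotvec(),4))
E
python3 -m crank '0.02 -0.006 0 0 0 0 1;0.035 -0.009 0 0 0 0 1;0.035 -0.009 0 0 0 0 1;0.035 -0.009 0 0 0 0 1;0.035 -0.01 0 0 0 0 1;0.035 -0.01 0 0 0 0 1;0.035 -0.01 0 0 0 0 1;0.035 -0.01 0 0 0 0 1'
python3 -m crank '0.035 -0.01 0 0 0 0 1;0.035 -0.01 0 0 0 0 1;0.035 -0.01 0 0 0 0 1;0.023 -0.005 0 0 0 0 1;0 0 0 0 0 -0.06 1;0 0 0 0 0 -0.11 1;0 0 0 0 0 -0.11 1;0 0 0 0 0 -0.11 1'
python3 -c "
from h import *
delta((513,-254,180),goal(65.7))"
```

```text
time: 0.77
eef_pos: [406.6, -330.3, 231.0]
ee_rot: [-3.092, -0.554, 0.001]
ft_force: [-0.1, -0.6, 0.4]
opening: 85.6
grasp_force: 0.0
time: 1.43
eef_pos: [513.4, -254.1, 230.7]
ee_rot: [-2.922, -1.152, 0.001]
ft_force: [0.0, -0.6, -0.0]
opening: 85.2
grasp_force: 0.0
t 1.4333 pos [ 513.4 -254.1  230.7] q [-0.59  0.43  1.39 -0.    1.32  0.23] F [ 0.  -0.6 -0. ] open 85.2 grip 0.0
shift tool m [-0.0002 -0.0003  0.0507] turn [-1.1000e-03 -9.0000e-04 -1.9666e+00]
```

```bash
python3 -m crank '0 0 0.01 0 0 -0.115 1;0 0 0.01 0 0 -0.115 1;0 0 0.01 0 0 -0.115 1;0 0 0.01 0 0 -0.115 1;0 0 0.01 0 0 -0.115 1;0 0 0 0 0 -0.115 1;0 0 0 0 0 -0.115 1;0 0 0 0 0 -0.115 1' >/dev/null
python3 -m crank '0 0 0 0 0 -0.115 1;0 0 0 0 0 -0.115 1;0 0 0 0 0 -0.115 1;0 0 0 0 0 -0.115 1;0 0 0 0 0 -0.115 1;0 0 0 0 0 -0.115 1;0 0 0 0 0 -0.115 1;0 0 0 0 0 -0.115 1' >/dev/null
python3 -m crank '0 0 0 0 0 -0.11 1;0 0 0 0 0 0 1'
python3 - <<'E'
from h import *
from rig import grab_frame
f=grab_frame("wrist"); cv2.imwrite("pics/wrist1.png",f["image"][:,:,::-1]); w=world(f)
m=mask(f,5,18,130,100)&(w[...,2]>84)&(w[...,2]<100)
k,l,st,_=cv2.connectedComponentsWithStats(m.astype(np.uint8)); m=l==1+np.argmax(st[1:,4])
print("bar",m.sum(),*rect(w[m]),np.nanmedian(w[m][:,2]),np.argwhere(m).mean(0))
g=mask(f,50,85,100,80)&(np.abs(w[...,2])<12)
if g.any(): print("mat",g.sum(),*rect(w[g]),np.median(w[g][:,2]))
delta((513,-254,62),goal(65.7))
E
```

```text
time: 2.93
eef_pos: [513.2, -254.4, 180.8]
ee_rot: [-0.69, -3.064, -0.0]
ft_force: [0.1, 0.9, -0.0]
opening: 85.6
grasp_force: 0.0
bar 4295 [ 512.3 -254.7] [ 24.8 151. ] 65.9 93.60222689816425 [195.44237485 316.08568102]
mat 28545 [ 524.3 -424.2] [503.  392.8] 61.3 3.947285014427267
t 2.9833 pos [ 513.2 -254.4  180.9] q [-0.59  0.47  1.46 -0.    1.21 -1.72] F [0.3 0.5 0.1] open 85.4 grip 0.0
shift tool m [0.0003 0.0002 0.1189] turn [ 0.0001 -0.0008 -0.0247]
```

View pics/wrist1.png

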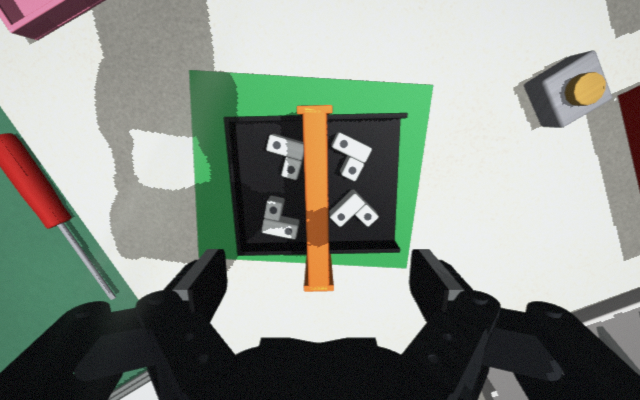

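The wrist view shows the bar upright at (316,195), with the fingers at (205,280) and (430,280) straddling it. The open end is on the right at x≈405, and all the cleats sit clear of the bar's ends. The bar agrees to within 1 mm across three views, so I'll descend and grip.

```bash
python3 -m crank '0 0 0.02 0 0 -0.012 1;0 0 0.02 0 0 -0.012 1;0 0 0.02 0 0 0 1;0 0 0.02 0 0 0 1;0 0 0.015 0 0 0 1;0 0 0.014 0 0 0 1;0 0 0.009 0 0 0 1;0 0 0 0 0 0 1' 90
python3 -m crank '0 0 0 0 0 0 0;0 0 0 0 0 0 0;0 0 0 0 0 0 0;0 0 0 0 0 0 0;0 0 0 0 0 0 0;0 0 0 0 0 0 0;0 0 0 0 0 0 0;0 0 0 0 0 0 0' 90
python3 - <<'E'
from h import *
delta((513,-254,200),goal(65.9))
for n in("scene","side"):
    f=dict(np.load(n+"0.npz")); w=world(f)
    m=mask(f,55,80,120,120)&(np.hypot(w[...,0]-513,w[...,1]+254)<170)&(np.abs(w[...,2])<10)
    print(n,"mat",m.sum(),*rect(w[m]),np.median(w[m][:,2]))
E
```

```text
time: 3.65
eef_pos: [512.3, -253.8, 61.3]
ee_rot: [-0.662, -3.067, -0.002]
ft_force: [-0.4, 1.1, -0.1]
opening: 85.2
grasp_force: 0.0
time: 4.32
eef_pos: [513.8, -254.8, 64.2]
ee_rot: [0.659, 3.07, -0.001]
ft_force: [-0.2, 0.7, 6.3]
opening: 16.5
grasp_force: 89.1
t 4.3167 pos [ 513.8 -254.8   64.2] q [-0.59  0.61  1.59 -0.    0.94 -1.74] F [-0.2  0.7  6.3] open 16.5 grip 89.1
shift tool m [ 0.0008  0.0004 -0.1358] turn [-0.0003  0.0015 -0.0023]
scene mat 1287 [ 506.3 -257.1] [231.6 193.6] 61.3 3.5162878525026784
side mat 1631 [ 503.  -262.1] [239.3 200.9] 61.4 1.7845549501523799
```

The grip holds: opening 16.5 mm, force 89 N. The mat centre is (503,-262) from the side view, where its size comes out at 239x201. I'll lift straight up, then travel with gentle ramps and turn over the tote.

```bash
python3 -m crank '0 0 -0.005 0 0 0 0;0 0 -0.01 0 0 0 0;0 0 -0.018 0 0 0 0;0 0 -0.025 0 0 0 0;0 0 -0.03 0 0 0 0;0 0 -0.03 0 0 0 0;0 0 -0.025 0 0 0 0;0 0 -0.015 0 0 0 0' 100
python3 -m crank '0.003 0.004 -0.005 0 0 0 0;0.007 0.009 0 0 0 0 0;0.011 0.014 0 0 0 0 0;0.016 0.02 0 0 0 0 0;0.016 0.02 0 0 0 0 0;0.016 0.02 0 0 0 0 0;0.016 0.02 0 0 0 0 0;0.016 0.02 0 0 0 0 0'
python3 -m crank '0.016 0.02 0 0 0 0 0;0.016 0.02 0 0 0 0 0;0.016 0.02 0 0 0 0 0;0.016 0.02 0 0 0 0 0;0.016 0.02 0 0 0 0 0;0.016 0.02 0 0 0 0 0;0.016 0.02 0 0 0 0 0;0.016 0.02 0 0 0 0 0'
python3 -m crank '0.016 0.02 0 0 0 0 0;0.016 0.02 0 0 0 0 0;0.016 0.02 0 0 0 0 0;0.012 0.016 0 0 0 0 0;0.009 0.011 0 0 0 0 0;0.006 0.007 0 0 0 0 0;0.002 0.003 0 0 0 0 0;0 0 0 0 0 0 0'
python3 - <<'E'
from h import *
from rig import grab_frame
delta((393,204,225),goal(3))
f=grab_frame("scene"); cv2.imwrite("pics/scene2.png",f["image"][:,:,::-1])
E
```

```text
time: 4.98
eef_pos: [513.8, -254.7, 224.7]
ee_rot: [0.658, 3.069, -0.002]
ft_force: [0.7, -1.3, -5.5]
opening: 16.1
grasp_force: 98.0
time: 5.65
eef_pos: [471.3, -94.8, 224.4]
ee_rot: [-0.658, -3.068, -0.001]
ft_force: [0.8, 0.0, -5.4]
opening: 16.5
grasp_force: 98.0
time: 6.32
eef_pos: [419.8, 102.8, 224.6]
ee_rot: [-0.658, -3.068, 0.001]
ft_force: [0.4, -0.5, -5.5]
opening: 16.2
grasp_force: 98.0
time: 6.98
eef_pos: [390.9, 221.5, 225.4]
ee_rot: [-0.657, -3.071, 0.002]
ft_force: [0.2, -0.8, -4.6]
opening: 16.6
grasp_force: 98.0
t 6.9833 pos [390.9 221.5 225.4] q [ 0.34  0.21  1.73 -0.    1.21 -0.8 ] F [ 0.2 -0.8 -4.6] open 16.6 grip 98.0
shift tool m [-0.0091 -0.0152  0.0004] turn [-2.0000e-03 -4.0000e-04  1.0969e+00]
```

View pics/scene2.png

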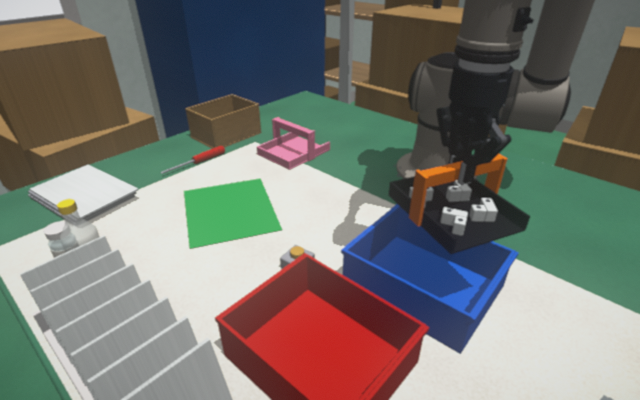

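The scene view shows the tray held level over the blue tote with all four cleats on it, at (420,193), (458,192), (455,218) and (485,210). The mat at (231,211) is empty and the gauge at (297,257) hasn't moved. Next I'll shift back a little and turn the front to the tote's +x.

```bash
python3 -m crank '0.004 -0.006 0.002 0 0 0 0;0.005 -0.008 0.003 0 0 0 0;0.005 -0.008 0.003 0 0 0 0;0.003 -0.005 0.002 0 0 0 0;0 0 0 0 0 0.03 0;0 0 0 0 0 0.06 0;0 0 0 0 0 0.08 0;0 0 0 0 0 0.1 0' >/dev/null
python3 -m crank '0 0 0 0 0 0.1 0;0 0 0 0 0 0.1 0;0 0 0 0 0 0.1 0;0 0 0 0 0 0.1 0;0 0 0 0 0 0.1 0;0 0 0 0 0 0.1 0;0 0 0 0 0 0.1 0;0 0 0 0 0 0.06 0' >/dev/null
python3 -m crank '0 0 0 0 0 0.04 0;0 0 0 0 0 0.027 0;0 0 0 0 0 0 0'
python3 -c "
from h import *
delta((365,204,215),goal(3,50))"
```

```text
time: 8.62
eef_pos: [365.3, 202.9, 216.2]
ee_rot: [2.166, 2.275, -0.0]
ft_force: [-0.2, -0.3, -4.6]
opening: 16.8
grasp_force: 98.1
t 8.6167 pos [365.3 202.9 216.2] q [ 0.32  0.16  1.82 -0.    1.16  0.27] F [-0.2 -0.3 -4.6] open 16.8 grip 98.1
shift tool m [ 0.0011 -0.0002  0.0012] turn [ 0.8727 -0.0012 -0.0032]
```

```bash
python3 -m crank '0 0 0 0.03 0 0 0;0 0 0 0.05 0 0 0;0 0 0 0.06 0 0 0;0 0 0 0.06 0 0 0;0 0 0 0.06 0 0 0;0 0 0 0.06 0 0 0;0 0 0 0.06 0 0 0;0 0 0 0.06 0 0 0'
python3 -m crank '0 0 0 0.06 0 0 0;0 0 0 0.06 0 0 0;0 0 0 0.06 0 0 0;0 0 0 0.06 0 0 0;0 0 0 0.06 0 0 0;0 0 0 0.06 0 0 0;0 0 0 0.06 0 0 0;0 0 0 0.03 0 0 0'
python3 -m crank '0 0 0 0 0 0 0;0 0 0 0 0 0 0;0 0 0 0 0 0 0;0 0 0 0 0 0 0;0 0 0 0 0 0 0;0 0 0 0 0 0 0'
python3 - <<'E'
from h import *
from rig import grab_frame
delta((365,204,215),goal(3,60))
a=[]
for n in("scene","side"):
    f=grab_frame(n)["image"][:,:,::-1]; a.append(cv2.resize(f[130:370,330:570] if n=="scene" else f[160:400,120:360],(400,400),interpolation=cv2.INTER_CUBIC))
cv2.imwrite("pics/pour.png",np.hstack(a))
E
```

```text
time: 9.28
eef_pos: [366.0, 203.2, 216.3]
ee_rot: [-1.93, -2.031, 0.455]
ft_force: [-0.1, -0.1, -4.8]
opening: 16.2
grasp_force: 98.2
time: 9.95
eef_pos: [366.3, 203.1, 215.3]
ee_rot: [-1.653, -1.738, 0.83]
ft_force: [-0.5, -0.0, -3.7]
opening: 16.3
grasp_force: 98.6
time: 10.45
eef_pos: [365.3, 203.7, 216.7]
ee_rot: [-1.654, -1.741, 0.829]
ft_force: [-0.3, 0.0, -3.8]
opening: 16.3
grasp_force: 98.6
t 10.45 pos [365.3 203.7 216.7] q [0.22 0.68 1.33 0.15 2.01 0.17] F [-0.3  0.  -3.8] open 16.3 grip 98.6
shift tool m [0.0003 0.0012 0.0013] turn [ 0.1587 -0.001  -0.0005]
```

View pics/pour.png

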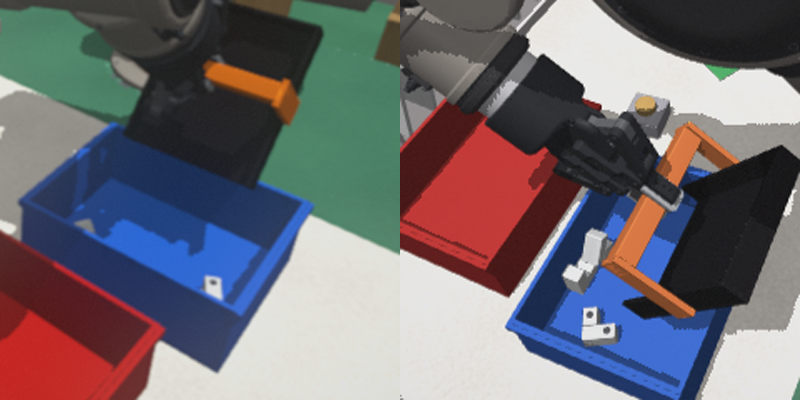

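The pour view, side half, shows cleats in the tote at (595,250) and (600,328) and perhaps one more at (578,278). The handle hides part of the tote. The visible tray floor looks empty. I'll tip a little further, then level the tray and lift it away to count.

```bash
python3 -m crank '0 0 0 0.06 0 0 0;0 0 0 0.07 0 0 0;0 0 0 0.05 0 0 0;0 0 0 0 0 0 0;0 0 0 0 0 0 0;0 0 0 0 0 0 0'
python3 -m crank '0 0 0 -0.06 0 0 0;0 0 0 -0.1 0 0 0;0 0 0 -0.11 0 0 0;0 0 0 -0.11 0 0 0;0 0 0 -0.11 0 0 0;0 0 0 -0.11 0 0 0;0 0 0 -0.11 0 0 0;0 0 0 -0.1 0 0 0'
python3 -m crank '0 0 0 -0.1 0 0 0;0 0 0 -0.08 0 0 0;0 0 0 -0.06 0 0 0;0 0 0 0 0 0 0'
python3 - <<'E'
from h import *
from rig import grab_frame
delta((365,204,215),goal(3))
a=[]
for n in("scene","side"):
    f=grab_frame(n); w=world(f); np.savez(n+"3.npz",**f)
    h=cv2.cvtColor(f["image"],cv2.COLOR_RGB2HSV)
    m=((h[...,1]<70)&(h[...,2]>90)&(np.abs(w[...,0]-411)<90)&(np.abs(w[...,1]-204)<110)&(w[...,2]>8)&(w[...,2]<75)).astype(np.uint8)
    k,l,st,c=cv2.connectedComponentsWithStats(m)
    for i in range(1,k):
        if st[i,4]>15: print(n,st[i,4],c[i].round(),np.median(w[l==i],0).round())
    f=f["image"][:,:,::-1]; a.append(cv2.resize(f[130:370,330:570] if n=="scene" else f[160:400,120:360],(400,400),interpolation=cv2.INTER_CUBIC))
cv2.imwrite("pics/level.png",np.hstack(a))
E
```

```text
time: 11.05
eef_pos: [365.4, 203.6, 216.4]
ee_rot: [-1.535, -1.616, 0.955]
ft_force: [0.3, 1.1, -3.2]
opening: 16.4
grasp_force: 98.8
time: 11.72
eef_pos: [365.1, 203.6, 217.9]
ee_rot: [-2.035, -2.143, 0.27]
ft_force: [-0.5, -0.0, -3.4]
opening: 16.5
grasp_force: 98.5
time: 12.05
eef_pos: [362.9, 203.5, 217.6]
ee_rot: [-2.154, -2.27, 0.018]
ft_force: [-0.1, -0.0, -2.5]
opening: 16.4
grasp_force: 98.6
t 12.05 pos [362.9 203.5 217.6] q [0.32 0.16 1.81 0.01 1.19 0.27] F [-0.1 -0.  -2.5] open 16.4 grip 98.6
shift tool m [0.0004 0.0022 0.0026] turn [-0.0167 -0.0005  0.0001]
scene 49 [381. 265.] [452. 138.  38.]
scene 108 [457. 302.] [431. 278.  27.]
side 88 [223. 329.] [486. 247.  33.]
side 339 [238. 357.] [436. 279.  25.]
```

View pics/level.png

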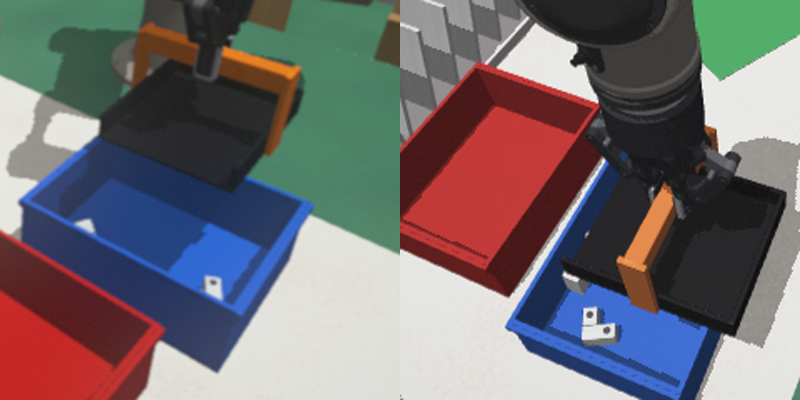

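The level view shows the tray empty and level. Cleats are visible in the tote at (85,225) and (213,287) in the scene half, and at (575,282) and (600,328) in the side half. The tray hides the rest, so I'll count once it's out of the way. Now I'll take it back to the mat.

```bash
python3 -m crank '0 0 0 -0.017 0 0 0;0 0 0 0 0 -0.06 0;0 0 0 0 0 -0.11 0;0 0 0 0 0 -0.11 0;0 0 0 0 0 -0.11 0;0 0 0 0 0 -0.11 0;0 0 0 0 0 -0.11 0;0 0 0 0 0 -0.11 0' >/dev/null
python3 -m crank '0 0 0 0 0 -0.11 0;0 0 0 0 0 -0.11 0;0 0 0 0 0 -0.08 0;0 0 0 0 0 0 0;-0.008 -0.008 0 0 0 0 0;-0.014 -0.014 0 0 0 0 0;-0.018 -0.018 0 0 0 0 0;-0.022 -0.022 0 0 0 0 0' >/dev/null
python3 -m crank '-0.022 -0.022 0 0 0 0 0;-0.022 -0.022 0 0 0 0 0;-0.022 -0.022 0 0 0 0 0;-0.022 -0.022 0 0 0 0 0;-0.022 -0.022 0 0 0 0 0;-0.022 -0.022 0 0 0 0 0;-0.022 -0.022 0 0 0 0 0;-0.022 -0.022 0 0 0 0 0' >/dev/null
python3 -m crank '-0.022 -0.022 0 0 0 0 0;-0.022 -0.022 0 0 0 0 0;-0.022 -0.022 0 0 0 0 0;-0.018 -0.018 0 0 0 0 0;-0.014 -0.014 0 0 0 0 0;-0.008 -0.008 0 0 0 0 0;0 0 0 0 0 0 0;0 0 0 0 0 0 0'
python3 - <<'E'
from h import *
from rig import grab_frame
delta((503,-262,64.5),goal(61.4))
a=[]
for n in("scene","side"):
    f=grab_frame(n); w=world(f)
    h=cv2.cvtColor(f["image"],cv2.COLOR_RGB2HSV)
    m=((h[...,1]<70)&(h[...,2]>90)&(np.abs(w[...,0]-411)<92)&(np.abs(w[...,1]-204)<112)&(w[...,2]>8)&(w[...,2]<75)).astype(np.uint8)
    k,l,st,c=cv2.connectedComponentsWithStats(m)
    for i in range(1,k):
        if st[i,4]>15: print(n,st[i,4],c[i].round(),np.median(w[l==i],0).round(),"zmax",w[l==i][:,2].max().round())
    f=f["image"][:,:,::-1]; a.append(cv2.resize(f[190:370,330:530] if n=="scene" else f[220:400,170:370],(400,360),interpolation=cv2.INTER_CUBIC))
cv2.imwrite("pics/tote.png",np.hstack(a))
E
```

```text
time: 14.82
eef_pos: [502.1, -263.1, 215.2]
ee_rot: [-0.779, -3.039, -0.0]
ft_force: [-0.2, 0.4, -3.1]
opening: 16.3
grasp_force: 98.6
t 14.8167 pos [ 502.1 -263.1  215.2] q [-0.62  0.43  1.43 -0.    1.28 -1.69] F [-0.2  0.4 -3.1] open 16.3 grip 98.6
shift tool m [-0.0009  0.0015  0.1507] turn [-0.001  -0.0045 -0.0028]
scene 47 [381. 265.] [453. 138.  38.] zmax 42.0
scene 107 [457. 302.] [431. 279.  27.] zmax 31.0
side 292 [268. 289.] [451. 139.  27.] zmax 41.0
side 507 [232. 315.] [484. 215.  37.] zmax 56.0
side 340 [238. 357.] [436. 279.  25.] zmax 29.0
```

View pics/tote.png

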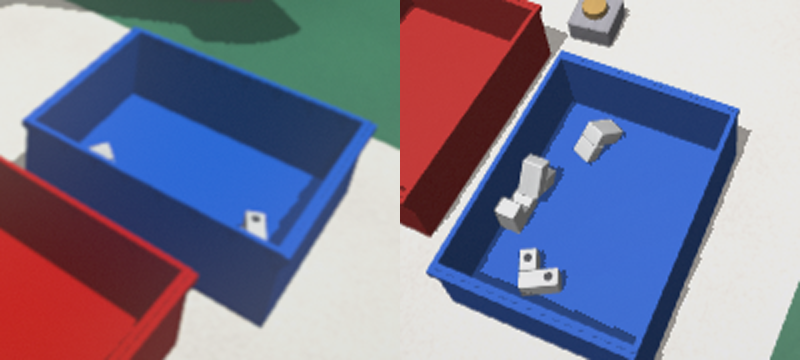

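The side half shows all four cleats inside the blue tote, at (598,138), (535,178), (515,210) and (540,272). Their highest point is 56 mm. The gauge at (597,15) is undisturbed. I'll set the tray down.

```bash
python3 -m crank '0 0 0.012 0 0 0 0;0 0 0.025 0 0 0 0;0 0 0.03 0 0 0 0;0 0 0.03 0 0 0 0;0 0 0.025 0 0 0 0;0 0 0.013 0 0 0 0;0 0 0.007 0 0 0 0;0 0 0.003 0 0 0 0' >/dev/null
python3 -m crank '0 0 0.002 0 0 0 0;0 0 0.0015 0 0 0 0;0 0 0.001 0 0 0 0;0 0 0.001 0 0 0 0;0 0 0 0 0 0 0'
python3 -c "
from h import *
delta((503,-262,64.2),goal(61.4))"
```

```text
time: 16.0
eef_pos: [502.1, -263.4, 65.9]
ee_rot: [-0.777, -3.042, 0.002]
ft_force: [-0.3, -0.1, -2.3]
opening: 16.8
grasp_force: 98.4
t 16.0 pos [ 502.1 -263.4   65.9] q [-0.62  0.6   1.61 -0.    0.94 -1.69] F [-0.3 -0.1 -2.3] open 16.8 grip 98.4
shift tool m [-0.0001  0.0016  0.0017] turn [-0.0017 -0.0016 -0.0008]
```

```bash
python3 -m crank '0 0 0.001 0 0 0 0;0 0 0.001 0 0 0 0;0 0 0 0 0 0 0'
python3 -c "
from h import *
delta((503,-262,64.2),goal(61.4))"
```

```text
time: 16.25
eef_pos: [502.2, -263.4, 64.2]
ee_rot: [-0.777, -3.042, 0.002]
ft_force: [-2.1, 0.5, 2.4]
opening: 16.4
grasp_force: 99.5
t 16.25 pos [ 502.2 -263.4   64.2] q [-0.62  0.6   1.61 -0.    0.93 -1.69] F [-2.1  0.5  2.4] open 16.4 grip 99.5
shift tool m [-0.      0.0017 -0.    ] turn [-0.0018 -0.0015 -0.0007]
```

The force has changed sign, so the tray is resting on the mat. I'll release it, rise and check.

```bash
python3 -m crank '0 0 0 0 0 0 0.5;0 0 0 0 0 0 0.7;0 0 0 0 0 0 1;0 0 0 0 0 0 1;0 0 0 0 0 0 1;0 0 0 0 0 0 1;0 0 0 0 0 0 1;0 0 0 0 0 0 1'
python3 -m crank '0 0 -0.01 0 0 0 1;0 0 -0.02 0 0 0 1;0 0 -0.03 0 0 0 1;0 0 -0.03 0 0 0 1;0 0 -0.03 0 0 0 1;0 0 -0.02 0 0 0 1;0 0 -0.01 0 0 0 1;0 0 0 0 0 0 1'
python3 - <<'E'
from h import *
from rig import grab_frame
for n in("side","scene","wrist"):
    f=grab_frame(n); w=world(f); h=cv2.cvtColor(f["image"],cv2.COLOR_RGB2HSV)
    near=np.hypot(w[...,0]-503,w[...,1]+262)<170
    b=mask(f,5,18,130,100)&near&(w[...,2]>86)&(w[...,2]<100)
    k,l,st,_=cv2.connectedComponentsWithStats(b.astype(np.uint8)); b=l==1+np.argmax(st[1:,4])
    print(n,"bar",*rect(w[b]),"z",np.percentile(w[b][:,2],[5,50,95]).round(1))
    m=mask(f,55,80,120,120)&near&(np.abs(w[...,2])<10); print("  mat",*rect(w[m]))
    d=(h[...,2]<95)&(h[...,1]<90)&(np.hypot(w[...,0]-503,w[...,1]+262)<95)&(w[...,2]>0)&(w[...,2]<13)
    if n!="wrist":
        p=w[d]; print("  tray",*rect(p), "floor plane slope",np.linalg.lstsq(np.c_[p[:,:2],np.ones(len(p))],p[:,2],rcond=None)[0][:2].round(3),np.median(p[:,2]))
    if n=="side":
        g=mask(f,15,28,90,80)&(w[...,2]>35)&(w[...,2]<50)&(np.hypot(w[...,0]-532,w[...,1])<60); print("  stud",*rect(w[g]))
E
```

```text
time: 16.92
eef_pos: [502.0, -263.2, 63.4]
ee_rot: [-0.776, -3.041, 0.002]
ft_force: [0.5, -0.4, 0.3]
opening: 85.4
grasp_force: 0.0
time: 17.58
eef_pos: [503.3, -263.8, 216.4]
ee_rot: [0.776, 3.042, -0.005]
ft_force: [-0.8, -0.9, 0.6]
opening: 85.3
grasp_force: 0.0
side bar [ 500.7 -262.4] [ 26.2 152.7] 61.5 z [88.  90.6 92.8]
  mat [ 508.2 -251.1] [215.4 199.7] 61.0
  tray [ 500.9 -261.1] [167.  140.5] 61.7 floor plane slope [-0.004 -0.003] 6.140901986881543
  stud [ 5.312e+02 -4.000e-01] [24.8 26.3] 30.8
scene bar [ 503.4 -260.4] [ 22.6 150.1] 61.4 z [86.7 91.8 93.4]
  mat [ 508.8 -252.7] [220.1 193.4] 61.3
  tray [ 503.  -261.6] [171.2 130.5] 61.5 floor plane slope [-0.003 -0.003] 7.658817097522363
wrist bar [ 501.1 -262.8] [ 24.8 150.8] 61.4 z [92.3 93.6 94.7]
  mat [ 502.8 -261.6] [237.5 198. ] 61.3
```

The tray is flat (floor slope under 0.005 rad) and its bar top is at 91–93 mm, as it was at the start. It sits within about 3 mm of the mat centre (503,-262). It is released, the gripper is clear, and the gauge hasn't moved.

```bash
python3 -c "
from rig import workorder
print(workorder.close_job())"
```

```text
the job is handed in; nothing more can be done
None
```

The job is handed in, though it returned no verdict: at the last check all four cleats were in the blue tote, the empty tray stood flat and released about 3 mm from the mat's centre, and the gauge block had not moved.

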